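Set the flip stop and bring a board up to it on a hand-sawing jig

TASK

The board is to be sawn to the shorter length. Only push with the fingers, lifting and squeezing nothing: flip the stop nearer the saw slot down until it is fully home against the fence; then gently push the board flush against the fence and along it until its end touches that stop. Leave the other stop parked up and everything else where it is.

Things in the scene. Friction and masses are not known exactly. Their poses are not given: they have to be found in the camera images.
- jig: Sawing jig fixed on the bench: plywood base 600 mm along y, x -100 to +110 mm, top at z = 18 mm. Origin on the table at mid-length; x across to the fence, y along it, z up; yaw within 0.12 rad of world. Aluminium fence along the whole base: working face (robot's side) is the plane x = +50 mm, 28 mm thick, top at z = 73 mm.
- saw_slot (a point): middle of the saw slot, a 3 mm gap through the fence with a dark kerf line across the base; this point is at the foot of the fence's working face, on the base's top, at y = -125 mm of the jig
- stop_near: Grey carriage of the flip stop nearer the saw slot, 50 mm wide over its pin, clamped on the fence (does not move); axes as the jig's. Origin on the fence's working face at fence-top height (z = 73 mm), mid-width. Its body rises to z = +10 mm, the two ears beside the arm to +22 mm, reaching forward to x = -18 mm; behind the fence its clamping knob reaches x = +53 mm, z = +7 mm.
- stop_near_pivot (a point): centre of the near stop's pivot pin, which lies along y: x = -11, z = +15 mm of the carriage's origin (88 mm above the table)
- stop_near_arm (a joint): Angle of the near stop's arm about its pin, rad: 0 = hanging down before the fence, fully home on its end stop; 1.57 = level, pointing to -x of the jig (to the robot); 3.14 = upright; 3.75 = limit. Starts parked at 3.35 to 3.7, leaning back. The pivot is stiff (0.045 N m friction, more than the arm's weight gives): the arm stays where it is left and must be pushed all the way down.
- stop_near_tip (a point): Middle of the free end of the near stop's arm, a dark steel bar 32 mm wide (y) and 22 mm thick reaching 64 mm from its pin. When down it fills x = -24 to -2 mm of the carriage, 6 mm clear of the base; its sides are at y = -16 and +16 mm.
- stop_far: Carriage of the second flip stop, identical, 110 to 155 mm farther from the saw slot (+y); same origin and axes. Not to be used.
- stop_far_arm (a joint): angle of the far stop's arm, same meaning; starts parked up like the near one and must stay so
- stop_far_tip (a point): middle of the free end of the far stop's arm, 64 mm from its pin
- board: Loose dark hardwood board 44 x 220 x 20 mm (x, y, z), about 0.08 to 0.17 kg, lying flat on the jig's base in front of the fence. Origin at the centre of its underside, y along its length. It starts about 8 to 50 mm off the fence and turned a little (up to 0.1 rad), with its +y end 50 to 90 mm short of the near stop. There is free space for the fingers around it.
- board_end (a point): middle of the board's +y end face (the end that is to meet the stop), 110 mm from the board's centre, 10 mm above its underside
- backsaw: bystander: hand saw with wooden handle lying on the bench right of the jig, about 340 mm long, 27 mm high
- try_square: bystander: try square lying on the jig's base left of the stops, wooden stock 115 x 27 mm, 17 mm high, steel blade; origin at the middle of the stock's underside
- tape_measure: bystander: black tape measure 70 x 66 x 34 mm on the bench behind the jig; origin at the centre of its underside
- glue_bottle: bystander: standing glue bottle, 60 mm across, 175 mm tall, on the bench left of the jig; origin at the centre of its underside
Not all that is in view belongs to the job. What is shaped like the board but blue or yellow is not meant.

How it is judged:
On the way, in this order (a step that is already met when the one before it is completed fails the run):
1. the near stop's arm is flipped fully down (value of joint stop_near_arm below 0.09 rad), for 0.2 s.
2. the board lies flush with the fence, its end against the near stop (value of joint stop_near_arm below 0.09 rad and y of board_end in the frame of stop_near above -0.0185 m and x of board in the frame of jig above 0.025 m and angle between the y axis of board and the y axis of jig, either way round below 0.02 rad and angle between board's own z axis and vertical below 0.03 rad), for 0.2 s.
At the end, for the whole second after the job is handed in: Near stop within 0.09 rad of fully down; board flat and at rest, its end within 2.5 mm of the stop, its back edge within 3 mm of the fence and parallel within 0.02 rad; far stop's tip within 10 mm and saw, square, tape and bottle within 20 mm of their starts (all of step 2 and y of board_end in the frame of stop_near below -0.014 m and z of board in the frame of jig below 0.021 m and linear speed of board below 0.01 m/s and distance of stop_far_tip from where it was at the start of the episode below 0.01 m and distance of each of backsaw, try_square, tape_measure, glue_bottle from where it was at the start of the episode below 0.02 m); the robot touches nothing.
It fails at once if the board is lifted off the base or tipped up (8 mm or 0.15 rad) (z of board in the frame of jig above 0.026 m or angle between board's own z axis and vertical above 0.15 rad).
It fails at once if the board is squeezed or rammed (over 60 N between fingers and board) (contact force between the fingers and board above 60 N).
It fails at once if the far stop is moved (distance of stop_far_tip from where it was at the start of the episode above 0.01 m).
It fails at once if a bystander is pushed or lifted (distance of any of backsaw, try_square, tape_measure, glue_bottle from where it was at the start of the episode above 0.02 m).
It also fails if it takes over 64 s, if anything falls off the work surface, if the arm or the gripper's body presses on something with over 40 N, if the wrist force passes 120 N, or if a joint passes its speed limit or range.

ROBOT

A 6-joint arm with a two-finger parallel gripper is mounted at the origin on the work surface. World frame = base frame: x ahead of the robot, y to its left, z up, the work surface at z = 0. Lengths are in m, angles in rad, forces in N, time in s.
With the tool pointing down it reaches from about 0.35 to 0.925 m from the base axis. Payload 6.4 kg.
Tool frame: the origin (TCP) lies at the very end of the fingers, on their centre line; the grasp point (between the pads) lies 19 mm behind it (env.tcp_to_grasp is the distance from the TCP to the grasp point, in m); z points along the fingers, y is the line along which they close (so a half turn about z gives the same grasp; the last joint's range is limited). The gripper opens to 85 mm and grips with 20 to 120 N. Pads are 22 mm wide; open, the fingers measure 114 mm over their backs; the gripper's body (76 mm by 85 mm) begins 54 mm behind the grasp point. The pads swing forward as they close: fully open they stand 13 mm farther back than shut.
Start: joints at [0.952, 0.245, 1.558, -0, 1.339, -0.174], TCP at [0.28, 0.587, 0.201] pointing down, gripper open.
Joint ranges: [-3.13, 3.13], [-1.02, 2.26], [0.13, 2.54], [-0.95, 4.09], [0.21, 2.88], [-2.74, 2.74]. Speed limits (rad/s): [2.57, 2.57, 3.14, 3.14, 3.14, 3.14].

INTERFACE

Orientations are given as a unit quaternion [w, x, y, z].
In Python, from cell import env gives the robot as it stands. The module is installed in compiled form; this text tells all that it offers.
- The arm moves only by the tool arm_command, never from a script. Its argument "deltas" is a list of rows, each a list of 5 numbers: the shift along the world's x, y, z each as a share of 0.15 m, from -1 to 1, then the turn about the world's z as a share of 360 degrees, from -1 to 1, then the opening, from -1 (shut) to 1 (fully open). A call has 1 to 10 rows; each row is the pose to reach, as a shift and turn from the pose commanded when the call began, turning the shorter way round; what a row does not reach only later rows make up. A row lasts 1/8 s, in which the tool goes at most 62.5 mm and 10.7 degrees, less where a joint would pass 70% of its speed; a pose out of reach is approached as far as the arm can. A call with a number of a shift or a turn outside -1 to 1 is refused whole. A call with a gripper value outside its range is refused whole. The fingers move at their own pace and stop on an object; "force" is the grip in N (left out, the last holds). Time passes only in rows, so rows that repeat a pose let the fingers close. It gives the time, the measured TCP pose, the force, the opening and the grip force at its end, in the units of the state.
- env.observe(): the state, without advancing time (a new reading comes with each control period).
- env.snapshot(name): name is "side" or "top" or "wrist"; returns the picture (480x640x3 uint8, red, green, blue); there is no depth.
- env.camera_model(name): a dict with "vfov" (degrees; the focal length in pixels is half the picture's height over the tangent of half this angle, whatever the lens; pixels are square), "cx", "cy" (the principal point, pixels), "T" (4x4, takes a point from camera to world coordinates). Camera axes: x right, y down, z forward; pixel columns grow to the right and rows downward; lengths in m; the calibration is good to about 2 mm. A picture is of the moment at which its call begins: read the wrist's pose just before it. camera_model takes no time and is no camera call; for the wrist camera it gives the pose at the moment of the call.
- env.finish_job(): hands the job in; it is judged then, once.
The state is a dict: "time": time; "joint_pos": joint angles; "joint_velocities": joint speeds; "joint_torque": joint torques, N m; "position": TCP position; "tool_rot": TCP orientation; "force": force on the tool from outside, world axes, zero at the start; "ft_torque": the same for the moment, N m; "opening": finger opening in m; "grasp_force": force on a finger pad.
Only numpy, scipy, OpenCV 4.12 (cv2) and the standard library are available. Lean on these libraries where they do the work, as an engineer would, in place of code of your own. Each camera call takes 0.05 s, during which the arm holds its last target. There are 200 camera calls.

## Working session

There is one attempt and no reset: what is moved stays moved. The work goes in short steps, Python scripts to look and compute and a tool call to move; the robot and the scene stay as the last step left them, time stands still between calls to the robot, and variables do not carry over. Pictures are saved under pics/ and viewed, at most 10 in all, crops included, and the job is handed in when it is done.

Besides the shell and the picture viewer there is one more tool, called after "Request:" as a command line: name --pt "numbers of a row" for each row, then --argument value for the rest. arm_command: Moves the arm, as the interface text tells. Its arguments: {"type":"object","properties":{"deltas":{"type":"array","items":{"type":"array","items":{"type":"number","minimum":-1,"maximum":1}}},"force":{"type":"number"}},"required":["deltas"]}

```bash
mkdir -p pics; cat > h.py <<'E'
import numpy as np, cv2
from cell import env
def snap(n,f):
    m=env.camera_model(n); im=env.snapshot(n); cv2.imwrite('pics/'+f,im[:,:,::-1]); np.savez('pics/'+f+'.npz',T=m['T'],k=[m['vfov'],m['cx'],m['cy']]); return im
def cam(f):
    d=np.load('pics/'+f+'.npz'); v,cx,cy=d['k']; return d['T'],240/np.tan(np.radians(v)/2),cx,cy
def ray(f,u,v):
    T,F,cx,cy=cam(f); d=T[:3,:3]@np.array([(u-cx)/F,(v-cy)/F,1]); return T[:3,3],d/np.linalg.norm(d)
def plane(f,u,v,z):
    o,d=ray(f,u,v); return o+d*(z-o[2])/d[2]
def tri(*obs):
    A=np.zeros((3,3));b=np.zeros(3)
    for f,u,v in obs:
        o,d=ray(f,u,v);P=np.eye(3)-np.outer(d,d);A+=P;b+=P@o
    p=np.linalg.solve(A,b); return p
def proj(f,p):
    T,F,cx,cy=cam(f); q=T[:3,:3].T@(np.asarray(p)-T[:3,3]); return np.array([cx+F*q[0]/q[2],cy+F*q[1]/q[2]])
E
python3 - <<'E'
from h import *
for n in('top','side'):
    snap(n,n+'0.png'); print(n,env.camera_model(n))
print(env.observe())
E
```

```text
top {'vfov': 51.58633555911331, 'cx': 323.07226826003, 'cy': 234.28667014228233, 'T': array([[ 2.30150916e-02, -9.80603669e-01,  1.94645189e-01,
         2.49984205e-01],
       [-9.99734493e-01, -2.27922710e-02,  3.38460138e-03,
         2.15781959e-02],
       [ 1.11745336e-03, -1.94671406e-01, -9.80867878e-01,
         1.31624110e+00],
       [ 0.00000000e+00,  0.00000000e+00,  0.00000000e+00,
         1.00000000e+00]])}
side {'vfov': 43.08111140696538, 'cx': 320.909716821831, 'cy': 237.0540777182348, 'T': array([[ 0.97800746, -0.12443278,  0.16738546,  0.23845115],
       [-0.20832585, -0.54398316,  0.81282388, -1.24637489],
       [-0.01008706, -0.82981854, -0.55794215,  0.92177823],
       [ 0.        ,  0.        ,  0.        ,  1.        ]])}
{'time': 0.1, 'joint_pos': array([ 9.51932909e-01,  2.45763919e-01,  1.55887310e+00, -1.52368298e-06,
        1.33869183e+00, -1.74103559e-01]), 'joint_velocities': array([ 0.00061853, -0.0020561 , -0.00306916,  0.00064936,  0.00117049,
       -0.00081796]), 'joint_torque': array([ 1.00648529e-03, -4.30670142e+01, -3.27130187e+01,  1.37954800e-05,
        2.78991974e-03,  7.54338885e-07]), 'position': array([0.27933431, 0.58631679, 0.19998819]), 'tool_rot': array([-3.34555118e-04,  2.20551315e-01,  9.75374986e-01, -8.01039796e-04]), 'force': array([-0.62079067, -0.0403512 , -0.43013367]), 'ft_torque': array([-0.0034982 ,  0.02112033, -0.01831409]), 'grasp_force': 0.0, 'opening': 0.08553852762051621}
```

View pics/top0.png

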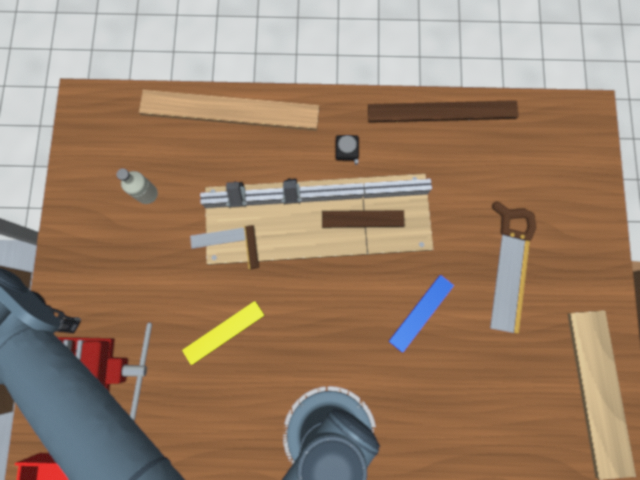

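View pics/side0.png

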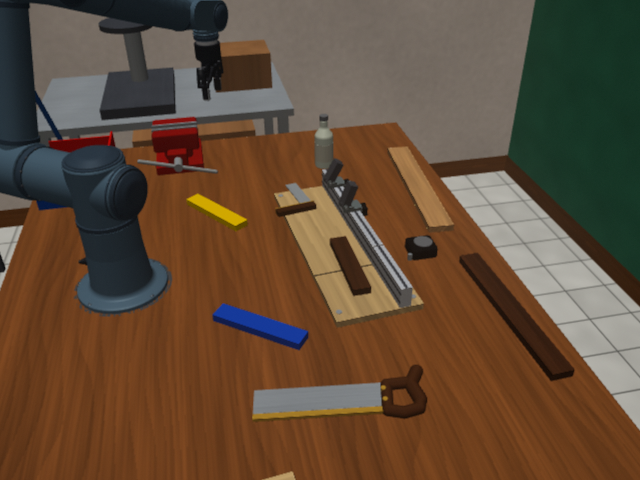

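Top view: the board candidates are dark (363,219) on the jig, dark offcut (442,111) behind, blue (421,313), yellow (223,333) and pale planks (229,109) and (602,390). I choose (363,219), which lies on the jig base. The near stop is (291,190), nearer the kerf at x≈365; the far stop is (236,194). In the side view the stops are at about (350,195) and (333,170).

```bash
python3 - <<'E'
from h import *
t='top0.png'
for n,u,v,z in [('board',363,219,.038),('baseFL',207,263,.018),('baseFR',433,250,.018),('fenceL',202,204,.073),('fenceR',431,190,.073),('near',291,190,.09),('far',236,194,.09),('kerf',366,253,.018),('square',252,247,.017),('bottle',147,192,0),('tape',347,148,.03)]: print(n,plane(t,u,v,z).round(3))
print(tri((t,291,190),('side0.png',348,198)).round(3))
m=env.camera_model('wrist'); R=m['T'];p=env.observe()['position'];print(R.round(3),p,m['vfov'])
E
```

```text
board [ 0.547 -0.078  0.038]
baseFL [0.423 0.33  0.018]
baseFR [ 0.472 -0.266  0.018]
fenceL [0.569 0.34  0.073]
fenceR [ 0.621 -0.252  0.073]
near [0.607 0.111 0.09 ]
far [0.593 0.251 0.09 ]
kerf [ 0.46  -0.089  0.018]
square [0.469 0.214 0.017]
bottle [0.618 0.512 0.   ]
tape [ 0.747 -0.034  0.03 ]
[0.597 0.11  0.106]
[[ 0.431  0.856  0.286  0.205]
 [ 0.902 -0.408 -0.139  0.622]
 [-0.002  0.318 -0.948  0.373]
 [ 0.     0.     0.     1.   ]] [0.27933431 0.58631679 0.19998819] 68.58878807850773
```

Request:
arm_command --pt "0.2 -0.3 0.3 0.04 -1" --pt "0.35 -0.65 0.33 0.085 -1" --pt "0.45 -1 0.33 0.085 -1" --pt "0.45 -1 0.33 0.085 -1"

```text
time: 0.6
position: [0.3479, 0.4341, 0.2501]
tool_rot: [-0.0, -0.043, 0.999, -0.0]
force: [-0.4, 0.4, -0.2]
opening: 0.0122
grasp_force: 0.0
```

Request:
arm_command --pt "0.2 -0.3 0 0 -1" --pt "0.35 -0.65 0 0 -1" --pt "0.45 -1 0 0 -1" --pt "0.45 -1 0 0 -1"

```text
time: 1.1
position: [0.4155, 0.285, 0.2502]
tool_rot: [-0.0, -0.042, 0.999, -0.0]
force: [-0.1, 0.7, 0.5]
opening: 0.0001
grasp_force: 0.0
```

Request:
arm_command --pt "0.2 -0.3 0 0 -1" --pt "0.35 -0.65 0 0 -1" --pt "0.4 -1 0 0 -1" --pt "0.4 -1 0 0 -1"

```text
time: 1.6
position: [0.4753, 0.1356, 0.2502]
tool_rot: [-0.0, -0.043, 0.999, 0.0]
force: [-0.3, 0.9, -0.9]
opening: -0.0003
grasp_force: 0.0
```

Request:
arm_command --pt "0.15 -0.3 0 0 -1" --pt "0.3 -0.6 0 0 -1" --pt "0.35 -0.8 0 0 -1" --pt "0.35 -0.8 0 0 -1" --pt "0.35 -0.8 0 0 -1"

```text
time: 2.22
position: [0.5271, 0.0187, 0.2502]
tool_rot: [-0.0, -0.046, 0.999, 0.0]
force: [-0.1, 0.9, -0.0]
opening: -0.0005
grasp_force: 0.0
```

```bash
python3 - <<'E'
from h import *
snap('wrist','w1.png'); o=env.observe(); print(o['position'],o['tool_rot'],o['time'],cam('w1.png'))
E
```

```text
[0.527044   0.01870881 0.25034606] [-9.12340717e-05 -4.57453075e-02  9.98953080e-01  3.20265874e-04] 2.275 (array([[-9.04936423e-02,  9.44386152e-01,  3.16141893e-01,
         4.45164713e-01],
       [ 9.95896870e-01,  8.56311996e-02,  2.92698190e-02,
         1.13897578e-02],
       [ 5.70402133e-04,  3.17493455e-01, -9.48260292e-01,
         4.23335872e-01],
       [ 0.00000000e+00,  0.00000000e+00,  0.00000000e+00,
         1.00000000e+00]]), np.float64(351.9007988050577), np.float64(313.51688330653747), np.float64(232.14837576541524))
```

View pics/w1.png

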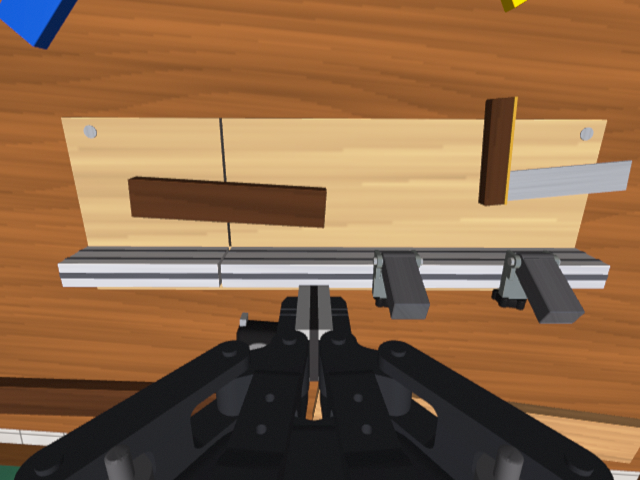

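w1 shows the dark board at (228,202), the kerf at (222–230,118–247), the fence foot along row ~247, and the near stop's carriage at (378,275) with its arm leaning back to (408,310). The far stop's arm is at (560,315). Next come a close crop to confirm the board and a second wrist view, moved, for the heights.

Request:
arm_command --pt "-0.3 -0.2 0 0 -1" --pt "-0.6 -0.4 0 0 -1" --pt "-0.6 -0.4 0 0 -1" --pt "-0.6 -0.4 0 0 -1"

```text
time: 2.78
position: [0.4376, -0.0423, 0.2509]
tool_rot: [0.001, -0.045, 0.999, -0.0]
force: [0.3, 0.2, -0.5]
opening: 0.0
grasp_force: 0.0
```

```bash
python3 - <<'E'
from h import *
im2=snap('wrist','w2.png'); o=env.observe(); print(o['position'])
im1=cv2.imread('pics/w1.png')[:,:,::-1]
c=np.vstack([cv2.resize(i[y:y+140,x:x+400],None,fx=2,fy=2,interpolation=cv2.INTER_CUBIC) for i,x,y in((im1,100,160),(im2,120,190))])
cv2.imwrite('pics/c.png',c[:600,:,::-1])
E
```

```text
[ 0.43780033 -0.04231029  0.25085062]
```

View pics/c.png

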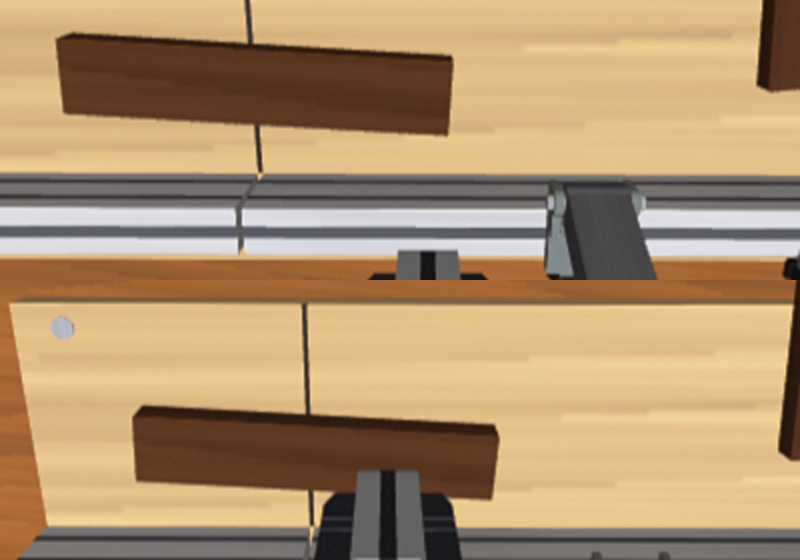

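View pics/w2.png

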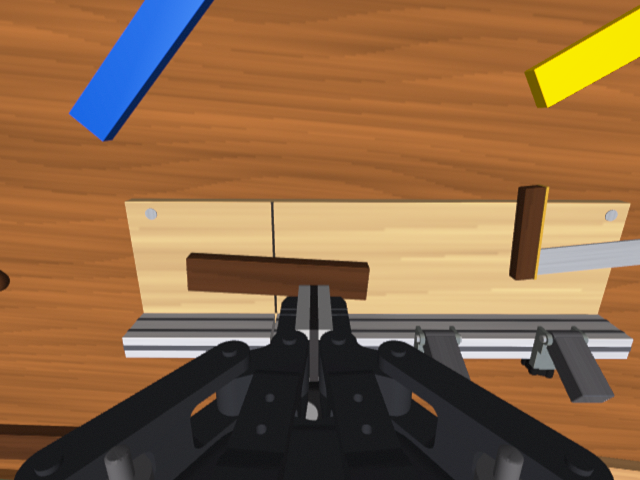

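```bash
cat > jig.py <<'E'
from h import *
a,b='w1.png','w2.png'
P=[plane(a,u,v,.018)[:2] for u,v in((62,118),(606,120))]+[plane(b,u,v,.018)[:2] for u,v in((125,201.5),(630,203))]
F=[plane(a,u,v,.018)[:2] for u,v in((100,247.3),(230,247.3),(300,247.5),(560,248))]+[plane(b,u,v,.018)[:2] for u,v in((150,314.5),(590,314.5))]
K=plane(a,230,247.3,.018)[:2]
d=(P[1]-P[0])/np.linalg.norm(P[1]-P[0]); F=np.array(F)
f=np.polyfit(F[:,1],F[:,0],1); yaw=np.arctan(-f[0])
ex=np.array([np.cos(yaw),np.sin(yaw)]);ey=np.array([-ex[1],ex[0]])
O=K-.05*ex+.125*ey
def J(p): q=np.asarray(p)[:2]-O; return np.array([q@ex,q@ey])
def W(x,y): return O+x*ex+y*ey
E
python3 - <<'E'
from jig import *
print('yaw',yaw,'O',O,'front edge yaw',np.arctan2(-d[0],d[1]))
print('front corners J',[J(p).round(4) for p in P],'face',[J(p).round(4) for p in F])
for n,p,q in (('FL',(128.5,179.5),(187.5,258)),('BL',(132,216.5),(188.5,290)),('BR',(324,227.5),(366,299.5)),('FR',(326,191.5),(368.5,267))):
    t=tri((a,*p),(b,*q)); print(n,t.round(4),J(t).round(4), J(plane(a,*p,.038)).round(4))
for n,p,q in(('pinR',(375,260.5),(418,330)),('pinL',(421,261.5),(453,330)),('far',(512,260),(541,331))):
    t=tri((a,*p),(b,*q)); print(n,t.round(4),J(t).round(4),J(plane(a,*p,.088)).round(4),J(plane(b,*q,.088)).round(4))
for n,p,q in(('tipR',(393,319),None),('tipL',(427,318),None)): print(n,J(plane(a,*p,.145)).round(4))
E
```

```text
yaw 0.08927033065716589 O [0.54825813 0.04323165] front edge yaw 0.08711088875641872
front corners J [array([-0.1013, -0.2978]), array([-0.1   ,  0.2989]), array([-0.1018, -0.2981]), array([-0.1005,  0.2994])] face [array([ 0.0502, -0.2851]), array([ 0.05 , -0.125]), array([ 0.0502, -0.0387]), array([0.0505, 0.282 ]), array([ 0.0512, -0.2912]), array([0.0507, 0.29  ])]
FL [ 0.531  -0.1846  0.0375] [-0.0375 -0.2253] [-0.0373 -0.2256]
BL [ 0.5737 -0.1843  0.037 ] [ 0.0051 -0.2289] [ 0.005  -0.2286]
BR [0.5675 0.0349 0.0362] [ 0.0184 -0.01  ] [ 0.0178 -0.0101]
FR [0.5268 0.0334 0.0287] [-0.0223 -0.0079] [-0.0242 -0.0083]
pinR [0.5925 0.0965 0.0584] [0.0488 0.0491] [0.0376 0.0414] [0.0273 0.041 ]
pinL [0.5997 0.1528 0.0374] [0.061  0.1045] [0.0386 0.089 ] [0.0272 0.0799]
far [0.5809 0.2498 0.055 ] [0.0509 0.2029] [0.0368 0.1828] [0.0285 0.1779]
tipR [0.0709 0.0502]
tipL [0.0698 0.081 ]
```

The board's top stands at about 0.037 m as it should, the jig's yaw is 0.089, and the base and fence match their sizes. The near stop is at jig y≈0.0655. I now move behind its arm.

Request:
arm_command --pt "0.4 0.25 0 0 -1" --pt "0.7 0.5 0 0 -1" --pt "0.8 0.55 0 0 -1" --pt "0.8 0.55 0 0 -1"

```text
time: 3.32
position: [0.5582, 0.0411, 0.2497]
tool_rot: [-0.001, -0.046, 0.999, 0.0]
force: [0.3, 0.0, 0.5]
opening: 0.0001
grasp_force: 0.0
```

Request:
arm_command --pt "0.35 0.25 0 0 -1" --pt "0.73 0.53 0 0 -1" --pt "0.73 0.53 -0.3 0 -1" --pt "0.73 0.53 -0.6 0 -1" --pt "0.73 0.53 -0.82 0 -1" --pt "0.73 0.53 -0.82 0 -1"

```text
time: 4.08
position: [0.6639, 0.1187, 0.1238]
tool_rot: [-0.004, -0.045, 0.999, 0.0]
force: [-0.3, 0.3, 1.4]
opening: 0.0
grasp_force: 0.0
```

Request:
arm_command --pt "-0.12 -0.01 0 0 -1" --pt "-0.22 -0.02 0 0 -1" --pt "-0.32 -0.03 0 0 -1" --pt "-0.42 -0.04 0 0 -1" --pt "-0.52 -0.046 0 0 -1" --pt "-0.63 -0.056 0 0 -1" --pt "-0.63 -0.056 0 0 -1" --pt "-0.63 -0.056 0.25 0 -1" --pt "-0.63 -0.056 0.3 0 -1"

```text
time: 5.2
position: [0.5751, 0.1103, 0.1769]
tool_rot: [0.004, -0.045, 0.999, -0.0]
force: [-0.5, 0.4, 0.2]
opening: -0.0001
grasp_force: 0.0
```

```bash
python3 - <<'E'
from h import *
im=snap('side','s1.png')
cv2.imwrite('pics/c2.png',cv2.resize(im[120:270,260:460],None,fx=4,fy=4,interpolation=2)[:,:,::-1])
print(env.observe()['position'])
E
```

```text
[0.57466325 0.11033526 0.17627038]
```

View pics/c2.png

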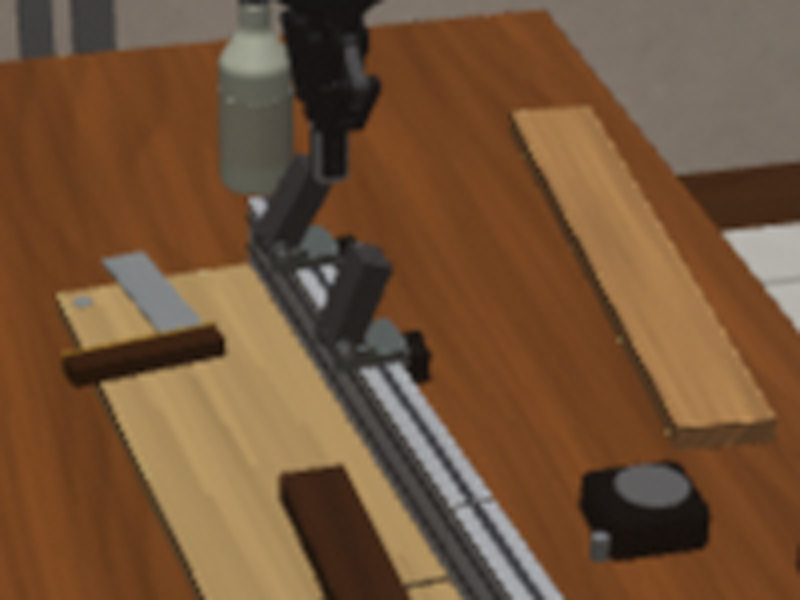

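```bash
python3 - <<'E'
from jig import *
s='s1.png'
p=env.observe()['position']; q=proj(s,p); print('tcp px',q,'crop',(q-[260,120])*4, 'J',J(p))
def arm(y,th):
    for r in (0,.064):
        x=.039-np.sin(th)*r; z=.088-np.cos(th)*r
        print(th,r,((proj(s,[*W(x,y),z])-[260,120])*4).round())
for y in(.0655,.207):
  for th in (3.6,2.4): arm(y,th)
A=cv2.imread('pics/side0.png');B=cv2.imread('pics/s1.png')
print(cv2.absdiff(A,B)[175:215,335:375].max(axis=2).mean())
E
```

```text
tcp px [341.64019944 174.81373576] crop [326.56079775 219.25494305] J [0.03228238 0.06448234]
3.6 0 [334. 334.]
3.6 0.064 [376. 252.]
2.4 0 [334. 334.]
2.4 0.064 [273. 283.]
3.6 0 [270. 238.]
3.6 0.064 [308. 160.]
2.4 0 [270. 238.]
2.4 0.064 [211. 188.]
1.944375
```

```bash
python3 - <<'E'
from jig import *
im=snap('wrist','w3.png'); 
p=env.observe()['position'];print(p)
for dz in(0,.01,.02,.03): print(dz,proj('w3.png',p+[0,0,dz]).round(1),((proj('s1.png',p+[0,0,dz])-[260,120])*4).round(1))
cv2.imwrite('pics/c3.png',im[200:,160:520,::-1])
E
```

```text
[0.57370357 0.11030546 0.17442194]
0 [313.2 271.7] [325.1 222. ]
0.01 [313.2 280. ] [325.2 208.2]
0.02 [313.1 289.2] [325.4 194.4]
0.03 [313.1 299.5] [325.5 180.5]
```

View pics/c3.png

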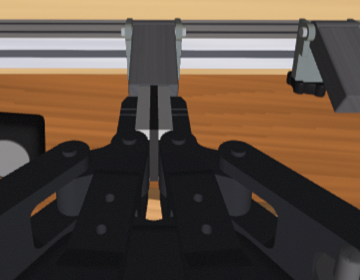

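The near arm did not move: at crop (355,290) it still leans back as before. The fingertips are seen about 20–30 mm above the reported TCP (w3 row 287 against 272 expected), so they passed over the arm. I repeat the sweep lower, still above the ears.

Request:
arm_command --pt "0.3 0.028 0 0 -1" --pt "0.63 0.056 0 0 -1" --pt "0.63 0.056 -0.25 0 -1" --pt "0.63 0.056 -0.5 0 -1" --pt "0.63 0.056 -0.48 0 -1" --pt "0.63 0.056 -0.48 0 -1"

```text
time: 6.05
position: [0.6676, 0.1188, 0.1019]
tool_rot: [0.001, -0.045, 0.999, -0.0]
force: [-0.0, 0.4, 1.5]
opening: 0.0003
grasp_force: 0.0
```

Request:
arm_command --pt "-0.12 -0.01 0 0 -1" --pt "-0.22 -0.02 0 0 -1" --pt "-0.32 -0.03 0 0 -1" --pt "-0.42 -0.04 0 0 -1" --pt "-0.42 -0.04 0 0 -1"

```text
time: 6.68
position: [0.6047, 0.1128, 0.1031]
tool_rot: [0.002, -0.045, 0.999, -0.0]
force: [0.5, 0.1, 0.5]
opening: -0.0002
grasp_force: 0.0
```

```bash
python3 - <<'E'
from jig import *
im=snap('side','s2.png')
p=env.observe()['position'];print(p,J(p),((proj('s2.png',p)-[260,120])*4).round(1))
cv2.imwrite('pics/c4.png',cv2.resize(im[120:270,260:460],None,fx=4,fy=4,interpolation=2)[:,:,::-1])
E
```

```text
[0.60493627 0.1128053  0.10267632] [0.06265506 0.06424365] [368.8 310.5]
```

View pics/c4.png

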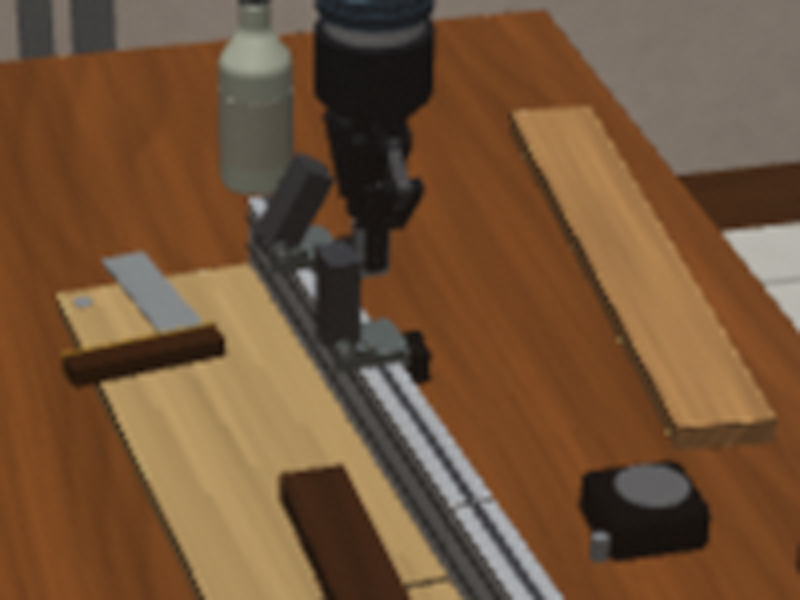

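Arm now upright at (338,290), with the fingertip at (375,272) about 27 mm above the predicted TCP. I allow for that offset and carry on.

Request:
arm_command --pt "-0.1 -0.01 0 0 -1" --pt "-0.22 -0.02 0 0 -1" --pt "-0.22 -0.02 0 0 -1" --pt "-0.22 -0.02 0.3 0 -1" --pt "-0.4 -0.036 0.3 0 -1" --pt "-0.4 -0.036 0.3 0 -1"

```text
time: 7.48
position: [0.544, 0.1074, 0.1462]
tool_rot: [0.001, -0.045, 0.999, -0.0]
force: [0.4, -0.6, 0.5]
opening: 0.0001
grasp_force: 0.0
```

Request:
arm_command --pt "0 0 -0.1 0 -1" --pt "0 0 -0.2 0 -1" --pt "0 0 -0.3 0 -1" --pt "0 0 -0.4 0 -1" --pt "0 0 -0.5 0 -1" --pt "0 0 -0.6 0 -1" --pt "0 0 -0.68 0 -1" --pt "0 0 -0.76 0 -1" --pt "0 0 -0.76 0 -1"

```text
time: 8.6
position: [0.5428, 0.1073, 0.0301]
tool_rot: [-0.001, -0.045, 0.999, 0.0]
force: [0.3, -0.4, 0.0]
opening: 0.0
grasp_force: 0.0
```

```bash
python3 - <<'E'
from jig import *
im=snap('side','s3.png')
p=env.observe()['position'];print(p,J(p),((proj('s3.png',p)-[260,120])*4).round(1))
cv2.imwrite('pics/c5.png',cv2.resize(im[120:270,260:460],None,fx=4,fy=4,interpolation=2)[:,:,::-1])
E
```

```text
[0.54343629 0.107349   0.03093993] [0.00091354 0.06429191] [280.9 416.4]
```

View pics/c5.png

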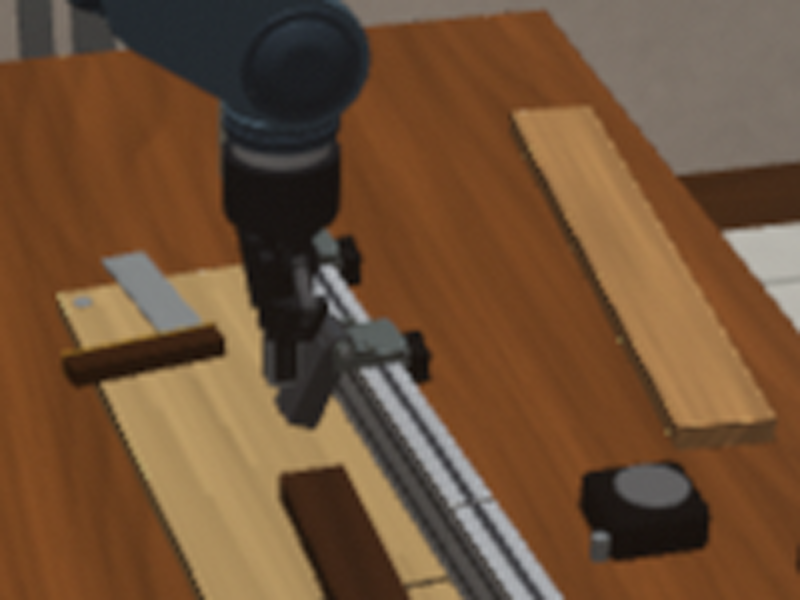

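The arm now hangs about 50° below level with the finger on its robot side, at (300,370). Now I push it home.

Request:
arm_command --pt "0.03 0.003 0 0 -1" --pt "0.06 0.005 0 0 -1" --pt "0.08 0.007 0 0 -1" --pt "0.09 0.008 0 0 -1" --pt "0.1 0.009 0 0 -1" --pt "0.1 0.009 0 0 -1" --pt "0.1 0.009 0 0 -1"

```text
time: 9.52
position: [0.5566, 0.1086, 0.031]
tool_rot: [-0.003, -0.045, 0.999, -0.0]
force: [-9.5, -1.7, 1.7]
opening: -0.0001
grasp_force: 4.7
```

Request:
arm_command --pt "0.007 0 0 0 -1" --pt "0.014 0 0 0 -1" --pt "0.014 0 0 0 -1"

```text
time: 9.9
position: [0.5564, 0.1086, 0.0309]
tool_rot: [-0.006, -0.045, 0.999, -0.0]
force: [-18.1, -2.7, 10.0]
opening: -0.0003
grasp_force: 9.4
```

Home contact: 18 N at TCP jig x≈0.014, as expected. I retreat and go round to the front of the board.

Request:
arm_command --pt "-0.2 -0.02 0 0 -1" --pt "-0.4 -0.04 0 0 -1" --pt "-0.46 -0.1 0.3 0 -1" --pt "-0.46 -0.4 0.3 0 -1" --pt "-0.46 -0.8 0.3 0 -1" --pt "-0.46 -1 0.3 0 -1" --pt "-0.46 -1 0.3 0 -1"

```text
time: 10.78
position: [0.4934, -0.0434, 0.0778]
tool_rot: [0.002, -0.043, 0.999, -0.001]
force: [-0.2, 0.4, 0.1]
opening: -0.0002
grasp_force: 0.0
```

Request:
arm_command --pt "0 -0.27 0 0 -1" --pt "0 -0.27 -0.25 0 -1" --pt "0 -0.27 -0.4 0 -1" --pt "0 -0.27 -0.47 0 -1" --pt "0 -0.27 -0.47 0 -1"

```text
time: 11.4
position: [0.492, -0.0812, 0.0059]
tool_rot: [-0.0, -0.045, 0.999, 0.0]
force: [0.3, 0.3, 0.5]
opening: 0.0001
grasp_force: 0.0
```

```bash
python3 - <<'E'
from jig import *
im=snap('side','s4.png')
p=env.observe()['position'];print(p,J(p),((proj('s4.png',p)-[260,150])*4).round(1))
cv2.imwrite('pics/c6.png',cv2.resize(im[150:300,260:460],None,fx=4,fy=4,interpolation=2)[:,:,::-1])
E
```

```text
[ 0.49256236 -0.08150264  0.00662748] [-0.06659428 -0.11927223] [268.1 500.8]
```

View pics/c6.png

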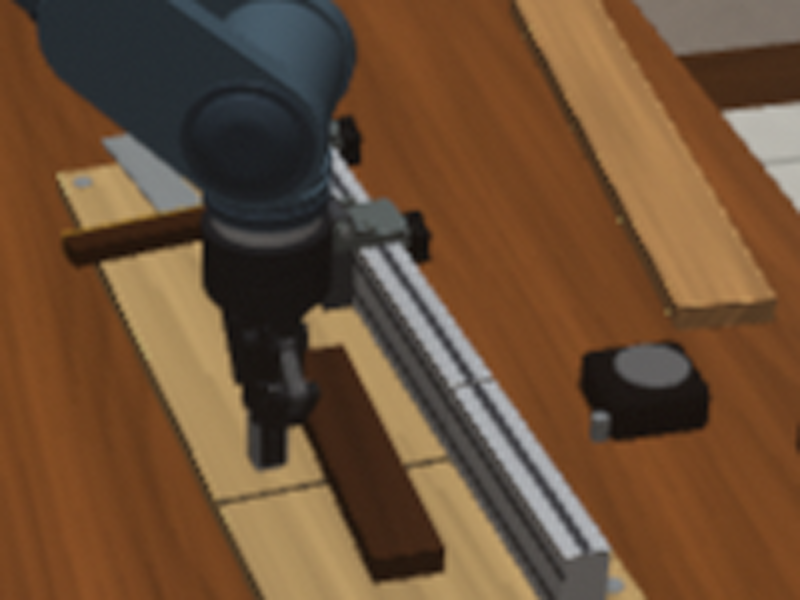

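The stop arm hangs down at (338,265). The fingertip is at (268,465), about z 0.03 m in front of the board's middle. That was the tenth picture, so from here I use numbers only. Pushing to the fence.

Request:
arm_command --pt "0.05 0.004 -0.02 0 -1" --pt "0.1 0.009 -0.02 0 -1" --pt "0.14 0.013 -0.02 0 -1" --pt "0.18 0.016 -0.02 0 -1" --pt "0.21 0.019 -0.02 0 -1" --pt "0.24 0.022 -0.02 0 -1" --pt "0.27 0.024 -0.02 0 -1" --pt "0.3 0.027 -0.02 0 -1" --pt "0.33 0.03 -0.02 0 -1" --pt "0.35 0.031 -0.02 0 -1"

```text
time: 12.7
position: [0.5446, -0.0771, 0.003]
tool_rot: [0.0, -0.045, 0.999, 0.0]
force: [-0.3, 0.3, -0.9]
opening: -0.0001
grasp_force: 0.3
```

Request:
arm_command --pt "0.01 0.001 0 0 -1" --pt "0.02 0.002 0 0 -1" --pt "0.03 0.003 0 0 -1" --pt "0.03 0.003 0 0 -1"

```text
time: 13.2
position: [0.549, -0.0767, 0.003]
tool_rot: [0.0, -0.045, 0.999, -0.0]
force: [0.3, -0.6, 0.2]
opening: -0.0
grasp_force: 0.0
```

Request:
arm_command --pt "0.01 0.001 0 0 -1" --pt "0.02 0.002 0 0 -1" --pt "0.03 0.003 0 0 -1" --pt "0.04 0.003 0 0 -1" --pt "0.04 0.003 0 0 -1"

```text
time: 13.82
position: [0.5528, -0.0763, 0.0028]
tool_rot: [-0.003, -0.045, 0.999, 0.0]
force: [-9.4, -2.3, 6.6]
opening: 0.0002
grasp_force: 4.5
```

The board is flush (9 N at TCP jig x≈-0.006). Now round to its -y end.

Request:
arm_command --pt "-0.2 -0.02 0 0 -1" --pt "-0.2 -0.02 0 0 -1" --pt "-0.2 -0.02 0.3 0 -1" --pt "-0.2 -0.02 0.5 0 -1" --pt "-0.1 -0.4 0.5 0 -1" --pt "0.1 -0.8 0.5 0 -1" --pt "0.27 -1 0.5 0 -1" --pt "0.27 -1 0.5 0 -1"

```text
time: 14.82
position: [0.5976, -0.2292, 0.0785]
tool_rot: [0.001, -0.043, 0.999, -0.001]
force: [0.5, 0.6, -0.5]
opening: 0.0001
grasp_force: 0.0
```

```bash
cat > m.py <<'E'
from jig import *
import sys
f=sys.argv[1]+'.png'; n=sys.argv[2]
im=snap(n,f); p=env.observe()['position'];print(p,J(p),env.observe()['force'])
hsv=cv2.cvtColor(im,cv2.COLOR_RGB2HSV)
lo=np.array([3,90,20]);hi=np.array([14,255,140])
m=cv2.inRange(hsv,lo,hi)
# restrict to jig base interior region
roi=np.zeros(m.shape,np.uint8); poly=np.array([proj(f,[*W(x,y),.02]) for x,y in((-.09,-.29),(.05,-.29),(.05,.08),(-.09,.08))]).astype(np.int32)
cv2.fillPoly(roi,[poly],255); m=cv2.morphologyEx(m&roi,cv2.MORPH_OPEN,np.ones((3,3)))
for c in cv2.findContours(m,cv2.RETR_EXTERNAL,cv2.CHAIN_APPROX_NONE)[0]:
    if cv2.contourArea(c)<150: continue
    r=cv2.minAreaRect(c); q=np.array([J(plane(f,u,v,.038)) for u,v in c[:,0]])
    print(cv2.contourArea(c),'jig x',np.percentile(q[:,0],[1,99]).round(4),'y',np.percentile(q[:,1],[.5,99.5]).round(4),cv2.approxPolyDP(c,4,True)[:,0].tolist())
    for s,pick in((0,np.min),(1,np.max)):
        b=[];yy=np.arange(q[:,1].min()+.02,q[:,1].max()-.02,.004)
        for y in yy:
            k=q[abs(q[:,1]-y)<.003]
            b.append(pick(k[:,0]) if len(k) else np.nan)
        b=np.array(b);ok=~np.isnan(b); 
        if ok.sum()>3: print('edge',s,np.polyfit(yy[ok],b[ok],1).round(4))
E
python3 m.py t1 top; python3 m.py w4 wrist
```

```text
[ 0.59640424 -0.22740909  0.07798598] [ 0.02382628 -0.27385538] [ 0.60841049  0.01071593 -0.65002527]
1007.0 jig x [0.0054 0.0464] y [-0.2165 -0.0124] [[397, 196], [321, 201], [322, 215], [387, 211]]
edge 0 [-0.006   0.0062]
edge 1 [0.0041 0.0457]
[ 0.59563937 -0.22620316  0.07770319] [ 0.02317197 -0.27258606] [-0.58831674  0.52483036  0.24247483]
15435.0 jig x [-0.0003  0.0412] y [-0.2303 -0.0584] [[639, 212], [383, 212], [380, 270], [639, 272]]
edge 0 [0.0014 0.    ]
edge 1 [0.0015 0.0413]
```

Request:
arm_command --pt "0 0 -0.2 0 -1" --pt "0 0 -0.35 0 -1" --pt "0 0 -0.48 0 -1" --pt "0 0 -0.48 0 -1"

```text
time: 15.42
position: [0.5938, -0.225, 0.0038]
tool_rot: [-0.002, -0.045, 0.999, 0.001]
force: [0.6, -0.2, 1.1]
opening: -0.0
grasp_force: 0.0
```

Request:
arm_command --pt "-0.004 0.05 0 0 -1" --pt "-0.009 0.1 0 0 -1" --pt "-0.012 0.14 0 0 -1" --pt "-0.016 0.18 0 0 -1" --pt "-0.02 0.22 0 0 -1" --pt "-0.023 0.26 0 0 -1" --pt "-0.027 0.3 0 0 -1" --pt "-0.03 0.34 0 0 -1" --pt "-0.034 0.38 0 0 -1" --pt "-0.038 0.42 0 0 -1"

```text
time: 16.68
position: [0.5896, -0.1629, 0.006]
tool_rot: [0.0, -0.045, 0.999, -0.0]
force: [-0.4, -0.8, 0.5]
opening: -0.0001
grasp_force: 0.3
```

```bash
python3 m.py w5 wrist;python3 m.py t2 top
```

```text
[ 0.5894214  -0.16213223  0.00591975] [ 0.0226908  -0.20821591] [ 1.1021416  -0.70461665  0.06814584]
23953.0 jig x [-0.0028  0.0376] y [-0.2024 -0.057 ] [[328, 255], [330, 295], [346, 302], [351, 333], [639, 333], [639, 254]]
edge 0 [ 0.0068 -0.0016]
edge 1 [0.0003 0.0376]
[ 0.5894345  -0.16246439  0.00590216] [ 0.02267424 -0.20854792] [ 0.90191442  0.46355487 -0.45888973]
762.5 jig x [0.0053 0.0463] y [-0.1347  0.0136] [[366, 198], [312, 201], [312, 215], [363, 212]]
edge 0 [0.0051 0.0065]
edge 1 [0.0014 0.0453]
```

Request:
arm_command --pt "-0.003 0.03 0 0 -1" --pt "-0.005 0.06 0 0 -1" --pt "-0.008 0.09 0 0 -1" --pt "-0.01 0.12 0 0 -1" --pt "-0.013 0.145 0 0 -1" --pt "-0.015 0.165 0 0 -1" --pt "-0.016 0.18 0 0 -1" --pt "-0.016 0.18 0 0 -1"

```text
time: 17.77
position: [0.5871, -0.136, 0.006]
tool_rot: [-0.0, -0.045, 0.999, 0.0]
force: [0.1, -0.3, -0.1]
opening: -0.0003
grasp_force: 0.0
```

Request:
arm_command --pt "-0.001 0.008 0 0 -1" --pt "-0.001 0.015 0 0 -1" --pt "-0.002 0.02 0 0 -1" --pt "-0.002 0.02 0 0 -1"

```text
time: 18.27
position: [0.5868, -0.1331, 0.0059]
tool_rot: [-0.0, -0.045, 0.999, 0.0]
force: [0.2, -0.3, 0.5]
opening: 0.0001
grasp_force: 0.1
```

Request:
arm_command --pt "-0.001 0.008 0 0 -1" --pt "-0.001 0.015 0 0 -1" --pt "-0.002 0.02 0 0 -1" --pt "-0.002 0.02 0 0 -1"

```text
time: 18.77
position: [0.587, -0.1321, 0.0065]
tool_rot: [0.0, -0.045, 0.999, -0.002]
force: [-0.6, -6.8, -0.0]
opening: -0.0002
grasp_force: 3.6
```

Request:
arm_command --pt "-0.001 0.007 0 0 -1" --pt "-0.001 0.014 0 0 -1" --pt "-0.001 0.014 0 0 -1"

```text
time: 19.15
position: [0.5871, -0.1318, 0.0068]
tool_rot: [0.001, -0.045, 0.999, -0.003]
force: [-0.4, -12.6, -0.2]
opening: -0.0
grasp_force: 6.5
```

The end meets the stop: 12.6 N, and the geometry agrees. I retreat and re-seat the board against the fence from its front.

Request:
arm_command --pt "0.012 -0.13 0 0 -1" --pt "0.012 -0.13 0 0 -1" --pt "0.012 -0.13 0.35 0 -1" --pt "-0.1 0 0.5 0 -1" --pt "-0.35 0.3 0.5 0 -1" --pt "-0.55 0.69 0.5 0 -1" --pt "-0.55 0.69 0.5 0 -1" --pt "-0.55 0.69 0.25 0 -1" --pt "-0.55 0.69 -0.02 0 -1" --pt "-0.55 0.69 -0.02 0 -1"

```text
time: 20.4
position: [0.5013, -0.024, 0.0002]
tool_rot: [-0.003, -0.044, 0.999, 0.001]
force: [-0.3, -0.3, 0.4]
opening: 0.0002
grasp_force: 0.0
```

```bash
python3 m.py w6 wrist;python3 m.py t3 top
```

```text
[ 0.50325721 -0.0245459   0.00232214] [-0.05086422 -0.06349575] [-0.45699854  0.52299202  0.61130231]
366.5 jig x [-0.0103  0.0079] y [-0.0664 -0.059 ] [[309, 390], [306, 418], [320, 419], [319, 390]]
394.5 jig x [-0.0106  0.0056] y [-0.1706 -0.1471] [[136, 390], [112, 390], [93, 417]]
474.0 jig x [-0.0106  0.0077] y [0.022  0.0474] [[491, 390], [537, 419], [517, 390]]
[ 0.50474767 -0.02496293  0.00378524] [-0.04941688 -0.064044  ] [ 0.40634862 -0.37709643  0.67562869]
200.0 jig x [0.0057 0.0461] y [-0.0004  0.0436] [[316, 201], [302, 202], [301, 216], [313, 215]]
```

Request:
arm_command --pt "0.06 0.005 0 0 -1" --pt "0.12 0.011 0 0 -1" --pt "0.18 0.016 0 0 -1" --pt "0.22 0.02 0 0 -1" --pt "0.25 0.022 0 0 -1" --pt "0.27 0.024 0 0 -1" --pt "0.28 0.025 0 0 -1" --pt "0.29 0.026 0 0 -1" --pt "0.29 0.026 0 0 -1"

```text
time: 21.62
position: [0.5474, -0.0207, 0.003]
tool_rot: [-0.0, -0.045, 0.999, -0.0]
force: [-0.3, 0.1, -0.3]
opening: 0.0003
grasp_force: 0.0
```

Request:
arm_command --pt "0.01 0.001 0 0 -1" --pt "0.015 0.001 0 0 -1" --pt "0.015 0.001 0 0 -1"

```text
time: 22.0
position: [0.5479, -0.0206, 0.0027]
tool_rot: [-0.002, -0.045, 0.999, 0.0]
force: [-6.2, -0.7, 5.6]
opening: -0.0001
grasp_force: 3.4
```

Request:
arm_command --pt "-0.2 -0.02 0 0 -1" --pt "-0.4 -0.03 0 0 -1" --pt "-0.5 -0.04 0.3 0 -1" --pt "-0.7 -0.06 0.7 0 -1" --pt "-0.8 -0.07 1 0 -1" --pt "-0.8 -0.07 1 0 -1" --pt "-0.8 -0.07 1 0 -1"

```text
time: 22.88
position: [0.4295, -0.031, 0.1527]
tool_rot: [0.0, -0.045, 0.999, 0.0]
force: [-0.8, -0.5, 0.4]
opening: 0.0003
grasp_force: 0.0
```

```bash
python3 m.py w7 wrist;python3 m.py t4 top; python3 - <<'E'
from jig import *
# gap between board end and stop along the fence: grey profile at jig x=.037, z=.036
im=cv2.cvtColor(cv2.imread('pics/w7.png'),cv2.COLOR_BGR2HSV)
for y in np.arange(.036,.066,.0015):
    u,v=proj('w7.png',[*W(.033,y),.036]).round().astype(int); print(round(y,4),(u,v),im[v,u] if 0<=v<480 and 0<=u<640 else None)
a=cv2.imread('pics/top0.png');b=cv2.imread('pics/t4.png')
for n,(u,v) in dict(saw=(513,265),square=(250,245),tape=(347,148),bottle=(138,186),far=(236,194)).items():
    print(n,cv2.absdiff(a,b)[v-22:v+22,u-22:u+22].mean().round(2))
E
```

```text
[ 0.42907311 -0.03079773  0.15179194] [-0.12531028 -0.06310904] [-0.25214681 -0.26394157 -0.10309314]
654.5 jig x [-0.007   0.0135] y [-0.0226  0.0469] [[356, 335], [358, 343], [378, 349], [383, 341], [399, 337], [427, 350], [422, 335]]
edge 0 [ 0.0005 -0.007 ]
edge 1 [-0.2987  0.0055]
645.0 jig x [-0.0082  0.0123] y [-0.1707 -0.1029] [[203, 352], [232, 339], [250, 349], [262, 347], [272, 334], [208, 335]]
edge 0 [ 0.0005 -0.0081]
edge 1 [0.2351 0.034 ]
[ 0.42888308 -0.03073769  0.15139466] [-0.12549421 -0.0630323 ] [-0.23040609 -0.14343218 -0.01635862]
341.0 jig x [0.0054 0.0465] y [-0.035   0.0436] [[329, 200], [302, 202], [301, 215], [320, 215]]
edge 0 [-0.1731  0.0079]
edge 1 [0.0616 0.0455]
386.0 jig x [0.0053 0.0463] y [-0.1697 -0.0693] [[380, 211], [379, 197], [342, 199], [368, 212]]
edge 0 [0.3793 0.0591]
edge 1 [0.0097 0.0461]
0.036 (np.int64(413), np.int64(368)) [114  53  24]
0.0375 (np.int64(414), np.int64(368)) [110  28  27]
0.039 (np.int64(416), np.int64(368)) [105  41  25]
0.0405 (np.int64(418), np.int64(368)) [102  47  27]
0.042 (np.int64(419), np.int64(368)) [113  39 
[... 172 characters left out ...]
t64(425), np.int64(368)) [113  38  27]
0.0495 (np.int64(427), np.int64(368)) [113  38  27]
0.051 (np.int64(428), np.int64(368)) [130  31  25]
0.0525 (np.int64(430), np.int64(368)) [130  27  28]
0.054 (np.int64(431), np.int64(368)) [113  43  24]
0.0555 (np.int64(433), np.int64(368)) [130  33  23]
0.057 (np.int64(434), np.int64(368)) [120  29  26]
0.0585 (np.int64(436), np.int64(368)) [110  32  24]
0.06 (np.int64(437), np.int64(368)) [98 41 25]
0.0615 (np.int64(439), np.int64(368)) [128  38  27]
0.063 (np.int64(440), np.int64(368)) [90 31 25]
0.0645 (np.int64(442), np.int64(368)) [110  31  25]
0.066 (np.int64(443), np.int64(368)) [120  39  26]
saw 2.24
square 2.26
tape 1.74
bottle 1.9
far 2.13
```

Request:
arm_command --pt "0.1 0.2 0.2 0 -1" --pt "0.3 0.5 0.5 0 -1" --pt "0.4 0.9 0.6 0 -1" --pt "0.4 0.9 0.6 0 -1" --pt "0.4 0.9 0.6 0 -1"

```text
time: 23.6
position: [0.4891, 0.1041, 0.2412]
tool_rot: [-0.002, -0.045, 0.999, -0.0]
force: [-0.4, 0.3, 0.3]
opening: -0.0
grasp_force: 0.0
```

```bash
python3 m.py w8 wrist; python3 - <<'E'
from jig import *
im=cv2.cvtColor(cv2.imread('pics/w8.png'),cv2.COLOR_BGR2HSV)
for x in(.02,.03):
  r=[]
  for y in np.arange(.036,.066,.0015):
    u,v=proj('w8.png',[*W(x,y),.036]).round().astype(int); r.append((round(y*1000,1),*im[v,u].tolist()))
  print(proj('w8.png',[*W(x,.05),.036]),r)
E
```

```text
[0.48880698 0.10345391 0.2410006 ] [-0.05384549  0.06528263] [-0.54530518 -0.37093521 -0.57654815]
6378.0 jig x [-0.0011  0.0414] y [-0.171   0.0482] [[106, 245], [112, 274], [297, 271], [297, 240], [152, 239]]
edge 0 [ 0.0002 -0.001 ]
edge 1 [-0.0009  0.0413]
[299.57605648 256.56054158] [(np.float64(36.0), 11, 163, 91), (np.float64(37.5), 12, 161, 92), (np.float64(39.0), 11, 162, 93), (np.float64(40.5), 12, 164, 92), (np.float64(42.0), 12, 165, 93), (np.float64(43.5), 12, 166, 92), (np.float64(45.0), 12, 159, 93), (np.float64(46.5), 12, 170, 90), (np.float64(48.0), 13, 124, 70), (np.float64(49.5), 17, 89, 137), (np.float64(51.0), 17, 80, 118), (np.float64(52.5), 16, 84, 116), (np.float64(54.0), 17, 84, 116), (np.float64(55.5), 16, 86, 122), (np.float64(57.0), 17, 84, 121), (np.float64(58.5), 17, 86, 122), (np.float64(60.0), 17, 84, 121), (np.float64(61.5), 17, 85, 120), (np.float64(63.0), 16, 82, 121), (np.float64(64.5), 16, 85, 120), (np.float64(66.0), 17, 84, 121)]
[299.67625497 264.4961789 ] [(np.float64(36.0), 11, 163, 83), (np.float64(37.5), 12, 165, 85), (np.float64(39.0), 11, 161, 87), (np.float64(40.5), 10, 169, 83), (np.float64(42.0), 12, 168, 85), (np.float64(43.5), 11, 167, 84), (np.float64(45.0), 12, 164, 84), (np.float64(46.5), 10, 158, 84), (np.float64(48.0), 0, 28, 46), (np.float64(49.5), 120, 10, 50), (np.float64(51.0), 135, 10, 49), (np.float64(52.5), 150, 10, 50), (np.float64(54.0), 140, 15, 51), (np.float64(55.5), 130, 15, 50), (np.float64(57.0), 135, 11, 47), (np.float64(58.5), 0, 0, 48), (np.float64(60.0), 150, 5, 48), (np.float64(61.5), 165, 11, 46), (np.float64(63.0), 150, 5, 47), (np.float64(64.5), 165, 11, 47), (np.float64(66.0), 0, 0, 48)]
```

Board end and stop meet at y≈48 mm with no gap in between. The board is parallel (under 0.001 rad), and the stop's arm hangs down beside its end. Handing in.

```bash
python3 -c "
from cell import env
print(env.finish_job())"
```

```text
the job is handed in; nothing more can be done
None
```

The job is handed in, with no verdict returned: by my final measurements the near stop is fully down, the board is flush to the fence and touching it, and the far stop and bystanders look unmoved.

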